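# Aim the lamp and open the safety-capped cleaner bottle

## Task

First take the small yellow work lamp by its black ball knob and swivel and tilt its head so that the beam points straight at the red cap of the cleaner bottle. Then press the red safety cap down, keep it pressed while you twist it counterclockwise (seen from above) until it comes free, and lift it off. Finish while still holding the cap in the gripper, level and still, a few centimetres straight above the open bottle mouth, with the lamp still aimed there and the other barware left where it stands.

Things in the scene. Friction and masses are not known exactly. Their poses are not given: they have to be found in the camera images.
- cap: loose red ribbed round safety cap, 48 mm across, 36 mm tall, 35 g; origin at the centre of its underside, z up. Closed: underside 12 mm below the bottle mouth. Grip its side in any yaw. Locked until pressed down 4 mm or more (use 5 to 7) and, kept down, turned counterclockwise from above by 55 to 75 degrees (best 67, a stop at about 85); then it pops up a little and pulls straight off.
- bottle_mouth (a point): centre of the mouth (top of the neck) of the cleaner bottle, 131 mm above the table; z up. The bottle is a white square jug 84 mm wide with green label, shoulder 92 to 103 mm above the table, fixed in a 112 mm square wire caddy screwed to the table, any yaw; it cannot move or turn.
- seal (a joint): travel of the spring in the bottle mouth under the cap, m: 0 with the cap closed, grows as the cap is pressed, hard stop about 0.007, about -0.0027 with the cap off. It pushes the cap up with 4 N closed, 10 N at 4 mm, 15 N at 7 mm
- lamp_base: round dark foot, 116 mm across, of the work lamp, fixed to the table, with a thin post; origin under its centre, on the swivel axis. Its x axis is the direction of the beam (horizontally) at swivel 0.
- lamp_pivot (a point): the point where the lamp's swivel axis (vertical) and tilt axis (level, across the beam) meet, 225 mm above the table; the axis of the beam passes through it. This frame turns with the swivel only.
- lamp_swivel (a joint): swivel of the lamp about the vertical, rad, range -1.4 to 1.4, grows counterclockwise seen from above; stiff (0.15 N m friction), stays where it is left
- lamp_tilt (a joint): tilt of the lamp head, rad, range -0.4 to 1.1: 0 with the beam level, grows as the beam dips; stiff (0.15 N m friction), stays where it is left
- lamp_knob (a point): centre of the black ball knob, 22 mm across, on an 8 mm stem on the yellow lamp head; in the head's frame 60 mm ahead of the pivot along the beam and 65 mm above it. x along the beam, y along the tilt axis. Pinch it from above with the fingers closing along the tilt axis and lead it round the pivot: it moves both joints at once
- lamp_lens (a point): centre of the lens at the front of the yellow lamp head (shade 68 mm across, 105 mm long), 70 mm ahead of the pivot; x is the beam direction, y along the tilt axis, z up the knob's stem
- shaker: bystander: closed stainless Boston shaker, 92 mm across, 225 mm tall; origin under its centre
- beaker: bystander: glass mixing beaker, 90 mm across, 140 mm tall; origin under its centre
- pitcher: bystander: white ceramic pitcher, empty, 110 mm across, handle to its +y out to 92 mm, 155 mm tall; origin under its centre
- strainer: bystander: flat steel hawthorne strainer, disc 84 mm across, handle along its -x out to 135 mm, 13 mm tall; origin under the disc's centre
- jigger: bystander: copper double-cone jigger, 48 mm across, 95 mm tall; origin under its centre
- syrup: bystander: amber syrup bottle, 62 mm across, 190 mm tall; origin under its centre

How it is judged:
On the way, in this order (a step that is already met when the one before it is completed fails the run):
1. the lamp beam points at the capped bottle mouth (y of bottle_mouth in the frame of lamp_lens between -0.04 and 0.04 m and z of bottle_mouth in the frame of lamp_lens between -0.05 and 0.04 m and x of bottle_mouth in the frame of lamp_lens above 0.03 m), for 0.3 s.
2. the cap is pressed down against its spring (value of joint seal above 0.003 m), for 0.1 s.
At the end, for the whole second after the job is handed in: The gripper still holds the cap, free of the bottle and still: underside 15 to 150 mm above the mouth, within 30 mm of straight over it, within 15 degrees of level; the axis of the lamp beam passes within 40 mm to either side, 50 mm above and 40 mm below the bottle mouth (all of step 1 and z of cap in the frame of bottle_mouth between 0.015 and 0.15 m and horizontal distance between cap and bottle_mouth below 0.03 m and angle between cap's own z axis and vertical below 0.26 rad and contact force between the fingers and cap above 1 N and contact force between cap and bottle below 0.1 N and linear speed of cap below 0.03 m/s); the arm keeps its last pose, push and grip.
It fails at once if a piece of the other barware is shifted by more than 40 mm (distance of any of shaker, beaker, pitcher, strainer, jigger, syrup from where it was at the start of the episode above 0.04 m).
It fails at once if a piece of the other barware is knocked over (angle between any of shaker, beaker, pitcher, strainer, jigger, syrup's own z axis and vertical above 0.6 rad).
It also fails if it takes over 48 s, if anything falls off the work surface, if the arm or the gripper's body presses on something with over 40 N, if the wrist force passes 120 N, or if a joint passes its speed limit or range.

## Robot

A 6-joint arm with a two-finger parallel gripper is mounted at the origin on the work surface. World frame = base frame: x ahead of the robot, y to its left, z up, the work surface at z = 0. Lengths are in m, angles in rad, forces in N, time in s.
With the tool pointing down it reaches from about 0.35 to 0.775 m from the base axis. Payload 7.3 kg.
Tool frame: the origin (TCP) lies at the very end of the fingers, on their centre line; the grasp point (between the pads) lies robot.pinch_z behind it (robot.pinch_z is the distance from the TCP to the grasp point, in m); y points along the fingers, z is the direction in which the jaws open and shut, and the axes are right-handed (so a half turn about y gives the same grasp; the last joint's range is limited). The gripper opens to 92 mm and grips with 3 to 60 N. Pads are 19 mm wide; open, the fingers measure 130 mm over their backs; the gripper's body (75 mm by 190 mm) begins 47 mm behind the grasp point.
Start: joints at [-1.374, 0.342, 1.524, -0, 1.275, -0.146], TCP at [0.176, -0.494, 0.227] pointing down, gripper open.
Joint ranges: [-2.53, 2.53], [-0.77, 2.02], [0.04, 2.7], [-1, 4.14], [0.28, 2.66], [-3.11, 3.11]. Speed limits (rad/s): [2.57, 2.57, 3.14, 3.14, 3.14, 3.14].

## Interface

Orientations are given as [roll, pitch, yaw] about the fixed x, y, z axes, in that order (R = Rz(yaw) Ry(pitch) Rx(roll)).
In Python, from cell import status, viewer, robot gives the robot as it stands. The module is installed in compiled form; this text tells all that it offers.
- The arm moves only by the shell command python3 -m pendant 'ROWS' [FORCE]. ROWS is JSON, a list that holds one entry, the list of rows, each a list of 7 numbers: the shift along the tool's x, y, z in cm, then the turn, a rotation vector about the tool's x, y, z in rad, then the finger opening in cm, from 0 to 9.18. A call has 1 to 20 rows; each row is the pose to reach, as a shift and turn from the pose commanded when the call began, along the tool's axes at that moment; what a row does not reach only later rows make up. A row lasts 1/10 s, in which the tool goes at most 50 mm and 8.59 degrees, less where a joint would pass 70% of its speed; a pose out of reach is approached as far as the arm can. A call with a gripper value outside its range is refused whole. The fingers move at their own pace and stop on an object; FORCE is the grip in N (left out, the last holds). Time passes only in rows, so rows that repeat a pose let the fingers close. It gives the time, the measured TCP pose, the force and the opening at its end, in the units of the state.
- status.observe(): the state, without advancing time (a new reading comes with each control period).
- viewer.read_camera(name): name is "scene" or "top"; returns a dict with "image" (384x512x3 uint8, red, green, blue), "range_z" (384x512 float32, m along the optical axis (not along the pixel's ray), 0 where there is no reading), "fx", "fy", "cx", "cy" (pixels), "distortion" ([k1, k2, p1, p2, k3] as OpenCV has them; the pictures are not rectified), "camera_from_world" (4x4, takes a point from world to camera coordinates). Camera axes: x right, y up, looking along -z (the intrinsics and any distortion apply to the point x, -y, -z); pixel columns grow to the right and rows downward; lengths in m; the calibration is good to about 2 mm. A picture is of the moment at which its call begins.
- robot.hand_in(): hands the job in, once; it reports no verdict.
The state is a dict: "time": time; "qpos": joint angles; "qvel": joint speeds; "joint_efforts": joint torques, N m; "tool_pos": TCP position; "tool_rot": TCP orientation; "contact_force": force on the tool from outside, world axes, zero at the start; "torque": the same for the moment, N m; "opening": finger opening in m.
Only numpy, scipy, OpenCV 4.12 (cv2) and the standard library are available. Lean on these libraries where they do the work, as an engineer would, in place of code of your own. Each camera call takes 0.05 s, during which the arm holds its last target. There are 200 camera calls.

## Working session

There is one attempt and no reset: what is moved stays moved. The work goes in short steps, Python scripts to look and compute and a shell command to move; the robot and the scene stay as the last step left them, time stands still between calls to the robot, and variables do not carry over. Pictures are saved under pics/ and viewed, about 8 in all and at most 12, crops included, and the job is handed in when it is done.

```bash
mkdir -p pics
python3 - <<'E'
from cell import status, viewer, robot
import cv2,numpy as np
print(robot.pinch_z); s=status.observe(); print({k:np.round(v,3) for k,v in s.items()})
for n in("scene","top"):
    c=viewer.read_camera(n); cv2.imwrite(f"pics/{n}0.png",c["image"][:,:,::-1]); np.savez(f"{n}0.npz",**c)
    print(n,c["fx"],c["cx"],c["cy"],c["distortion"],np.round(c["camera_from_world"],3).tolist())
E
```

```text
0.0188
{'time': np.float64(0.0), 'qpos': array([-1.374,  0.343,  1.525,  0.   ,  1.275, -0.146]), 'qvel': array([-0.001,  0.001,  0.001,  0.001, -0.   ,  0.001]), 'joint_efforts': array([ -0.   , -43.124, -24.422,   0.071,   0.056,  -0.   ]), 'tool_pos': array([ 0.176, -0.494,  0.226]), 'tool_rot': array([-1.572,  0.   , -2.799]), 'contact_force': array([0.284, 0.052, 0.438]), 'torque': array([-0.036, -0.033, -0.029]), 'opening': np.float64(0.092)}
scene 420.7037591805449 257.44402734381856 186.16550499674847 [-0.06168807  0.          0.          0.          0.        ] [[0.435, 0.9, 0.012, -0.171], [-0.593, 0.277, 0.756, 0.232], [0.677, -0.336, 0.655, -1.55], [0.0, 0.0, 0.0, 1.0]]
top 484.3499803565135 258.29296493015676 195.56298553322762 [0.06570805 0.         0.         0.         0.        ] [[-0.017, -1.0, -0.003, -0.076], [0.996, -0.017, 0.089, -0.574], [-0.089, -0.001, 0.996, -1.623], [0.0, 0.0, 0.0, 1.0]]
```

View pics/scene0.png

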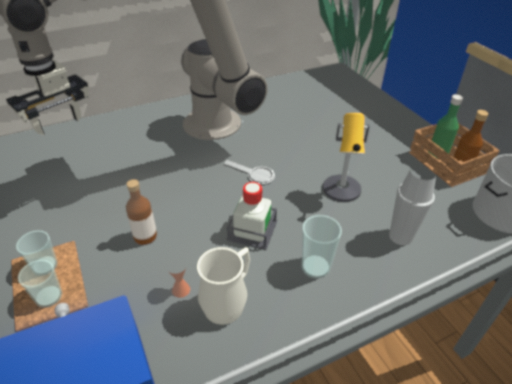

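View pics/top0.png

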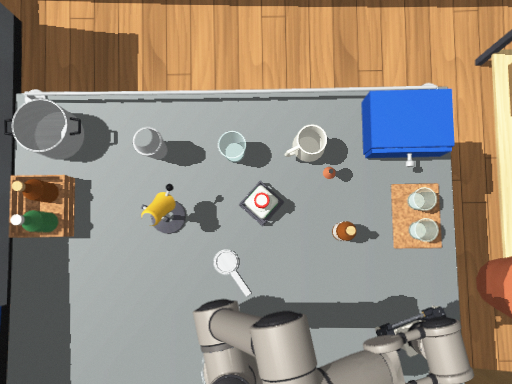

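The pictures show the red cap at about (262,200) in the top view and (253,192) in the scene view. The lamp head is at about (158,207) in the top view, its knob at about (169,188), and its foot at about (170,217).

```bash
cat > h.py <<'E'
import numpy as np, cv2
def K(c): return np.array([[c["fx"],0,c["cx"]],[0,c["fy"],c["cy"]],[0,0,1]],float)
def rays(c,px):
    px=np.asarray(px,float).reshape(-1,1,2)
    u=cv2.undistortPoints(px,K(c),np.asarray(c["distortion"],float))[:,0]
    return np.c_[u[:,0],-u[:,1],-np.ones(len(u))]
def world(c,pc):
    T=np.linalg.inv(np.asarray(c["camera_from_world"],float)); return pc@T[:3,:3].T+T[:3,3]
def pts(c,mask):
    r,q=np.nonzero(mask&(c["range_z"]>0)); return world(c,rays(c,np.c_[q,r])*c["range_z"][r,q][:,None]), np.c_[q,r]
def onplane(c,px,z):
    o=world(c,np.zeros((1,3)))[0]; d=world(c,rays(c,px))-o; return o+d*((z-o[2])/d[:,2])[:,None]
def proj(c,P):
    T=np.asarray(c["camera_from_world"],float); p=np.atleast_2d(P)@T[:3,:3].T+T[:3,3]; p=p*[1,-1,-1]
    return cv2.projectPoints(p,np.zeros(3),np.zeros(3),K(c),np.asarray(c["distortion"],float))[0][:,0]
def tri(cs,pxs):
    A=np.zeros((3,3));b=np.zeros(3)
    for c,p in zip(cs,pxs):
        o=world(c,np.zeros((1,3)))[0]; d=world(c,rays(c,[p]))[0]-o; d/=np.linalg.norm(d); M=np.eye(3)-np.outer(d,d);A+=M;b+=M@o
    return np.linalg.solve(A,b)
E
python3 - <<'E'
from h import *
for n in("top","scene"):
    c=dict(np.load(n+"0.npz")); im=c["image"]; hsv=cv2.cvtColor(im,cv2.COLOR_RGB2HSV); H,S,V=cv2.split(hsv)
    box=np.zeros(H.shape,bool)
    if n=="top": box[180:225,240:285]=1
    else: box[175:210,235:270]=1
    red=((H<8)|(H>172))&(S>150)&(V>80)&box
    p,q=pts(c,red); print(n,"red",len(p),q.mean(0),p.mean(0).round(4),p.min(0).round(3),p.max(0).round(3))
    t=p[:,2]>p[:,2].max()-.012; print(' topface',t.sum(),p[t].mean(0).round(4))
    b=np.zeros(H.shape,bool)
    if n=="top": b[170:240,130:195]=1
    else: b[100:165,330:375]=1
    yel=(abs(H.astype(int)-24)<8)&(S>150)&b; p,q=pts(c,yel); print("yel",len(p),q.mean(0),p.mean(0).round(4),p.min(0).round(3),p.max(0).round(3))
    y=p
    blk=(V<60)&b; nn,l,st,ce=cv2.connectedComponentsWithStats(blk.astype(np.uint8))
    for i in range(1,nn):
        if st[i,4]>8:
            p,q=pts(c,l==i); print("blk",st[i],ce[i].round(1),p.mean(0).round(3) if len(p) else '',(p.min(0).round(3),p.max(0).round(3)) if len(p) else '')
    # foot: low dark pts
    b[:]=0
    if n=="top": b[190:245,140:195]=1
    else: b[170:205,315:370]=1
    p,q=pts(c,b&(V<95)); k=(p[:,2]<.03)&(p[:,2]>.008); 
    if k.sum(): print("foot",k.sum(),((p[k].max(0)+p[k].min(0))/2).round(4),(p[k].max(0)-p[k].min(0)).round(3))
    a=im[165:245,125:205] if n=="top" else im[95:205,310:385]
    cv2.imwrite(f"crop_{n}.png",cv2.resize(a[:,:,::-1],(400,400) if n=="top" else (300,440),interpolation=cv2.INTER_CUBIC))
a=cv2.imread("crop_top.png");b=cv2.imread("crop_scene.png")
o=np.zeros((440,700,3),np.uint8);o[:400,:400]=a;o[:,400:]=b;cv2.imwrite("pics/crop1.png",o)
E
```

```text
top red 70 [261.52857143 200.75714286] [ 0.5449 -0.0959  0.1533] [ 0.525 -0.116  0.138] [ 0.57  -0.072  0.161]
 topface 62 [ 0.5457 -0.0965  0.1545]
yel 506 [160.30039526 206.06324111] [0.5288 0.2058 0.2255] [0.475 0.172 0.002] [0.586 0.264 0.271]
blk [166 184   7   7  36] [169.1 187. ] [0.585 0.18  0.227] (array([0.576, 0.171, 0.219]), array([0.594, 0.19 , 0.235]))
blk [174 216  12   4  39] [178.7 217.5] [0.503 0.186 0.017] (array([0.498, 0.166, 0.008]), array([0.509, 0.202, 0.026]))
foot 89 [0.5055 0.1743 0.0184] [0.102 0.071 0.02 ]
scene red 177 [252.26553672 196.23163842] [ 0.5685 -0.1003  0.1436] [ 0.54  -0.117  0.124] [ 0.577 -0.072  0.158]
 topface 83 [ 0.5669 -0.0995  0.1522]
yel 690 [352.94202899 132.15797101] [0.5358 0.2094 0.2266] [0.495 0.174 0.18 ] [0.604 0.255 0.267]
blk [354 145   5   5  19] [356.  147.4] [0.594 0.178 0.224] (array([0.588, 0.172, 0.221]), array([0.598, 0.183, 0.229]))
foot 160 [0.5242 0.2058 0.0162] [0.094 0.072 0.016]
```

View pics/crop1.png

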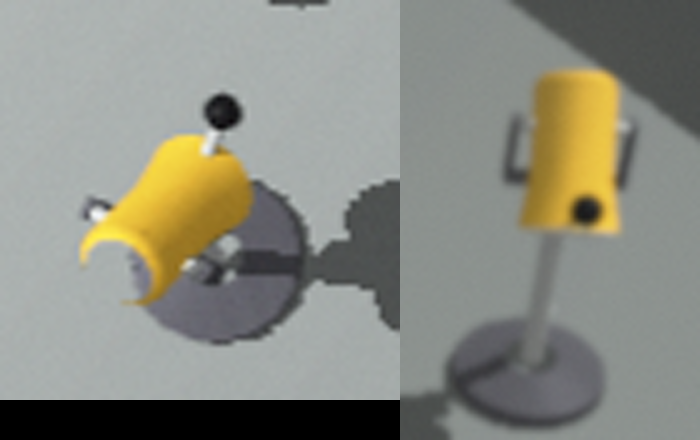

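Run:
```python
from h import *
C={n:dict(np.load(n+"0.npz")) for n in("top","scene")}
t,s=C["top"],C["scene"]
for n in C:
    c=C[n]; H,S,V=cv2.split(cv2.cvtColor(c["image"],cv2.COLOR_RGB2HSV)); b=np.zeros(H.shape,bool)
    if n=="top": b[180:225,240:285]=1
    else: b[175:210,235:270]=1
    m=((H<9)|(H>170))&(S>100)&(V>60)&b; k=np.argwhere(m)[:,::-1].astype(np.float32)
    # full red body silhouette ~ projection of cap cylinder: compare hull centroid with model
    hull=cv2.convexHull(k); M=cv2.moments(hull); ce=np.array([M['m10']/M['m00'],M['m01']/M['m00']]); print(n,len(k),ce,k.min(0),k.max(0))
    print(' plane .155',onplane(c,[ce],.155),' .137',onplane(c,[ce],.137))
kn=tri([t,s],[(169.1,187.),(356,147.4)]); print("knob",kn, proj(t,kn),proj(s,kn))
f=tri([t,s],[(168.4,216),(341.3,188)]);print("foot",f,onplane(t,[(168.4,216)],.015),onplane(s,[(341.3,188)],.015))
a=np.linspace(0,6.28,9)[:-1]
# post: scene post px crop (550,240)->(535,360)
print("post top",onplane(s,[(310+150/4,95+240/4)],.17),onplane(s,[(310+135/4,95+350/4)],.03))
```

```text
top 89 [261.43079922 199.99317739] [254. 193.] [269. 207.]
 plane .155 [[ 0.54718231 -0.09559425  0.155     ]]  .137 [[ 0.54861907 -0.09568405  0.137     ]]
scene 250 [252.1780303  192.56297348] [243. 182.] [262. 204.]
 plane .155 [[ 0.56755072 -0.10016451  0.155     ]]  .137 [[ 0.54935772 -0.09151718  0.137     ]]
knob [0.58675499 0.18240332 0.21819836] [[168.73311438 186.76408015]] [[355.48682167 147.44047565]]
foot [0.51059617 0.22502617 0.00427527] [[0.50910605 0.22147038 0.015     ]] [[0.52085233 0.21835577 0.015     ]]
post top [[0.55421539 0.18921853 0.17      ]] [[0.51649202 0.22763099 0.03      ]]
```

```bash
cat > go.py <<'E'
import sys,numpy as np
from scipy.spatial.transform import Rotation as R
from cell import status
s=status.observe(); r=R.from_euler('xyz',s["tool_rot"]); a=[float(v) for v in sys.argv[1:]]
print("t",round(float(s["time"]),2),"pos",s["tool_pos"].round(4),"rot",s["tool_rot"].round(3),"F",s["contact_force"].round(1),"T",s["torque"].round(2),"op",round(float(s["opening"]),4),"q",s["qpos"].round(2))
for i in range(0,len(a),4):
    d=r.inv().apply(np.array(a[i:i+3])-s["tool_pos"])*100
    w=(r.inv()*R.from_euler('xyz',[-np.pi/2,0,np.radians(a[i+3])])).as_rotvec()
    print(d.round(2),w.round(3))
E
python3 go.py 0.176 -.494 .33 -160.4 .587 .182 .33 -28  .587 .182 .2 -28
```

```text
t 0.1 pos [ 0.1764 -0.4941  0.2261] rot [-1.572  0.    -2.799] F [-1.   0.6 -0.9] T [ 0.01 -0.01 -0.01] op 0.0921 q [-1.37  0.34  1.52 -0.    1.28 -0.15]
[  0.04 -10.39  -0.04] [ 0.001  0.001 -0.   ]
[-61.4  -10.31 -49.89] [ 0.00e+00 -2.31e+00 -2.00e-03]
[-61.39   2.69 -49.87] [ 0.00e+00 -2.31e+00 -2.00e-03]
```

```bash
python3 -m pendant '[[[0,-5,0,0,0,0,6],[0,-10.4,0,0,0,0,6],[-61.4,-10.4,-49.9,0,-2.31,0,6],[-61.4,-10.4,-49.9,0,-2.31,0,6],[-61.4,-10.4,-49.9,0,-2.31,0,6],[-61.4,-10.4,-49.9,0,-2.31,0,6],[-61.4,-10.4,-49.9,0,-2.31,0,6],[-61.4,-10.4,-49.9,0,-2.31,0,6],[-61.4,-10.4,-49.9,0,-2.31,0,6],[-61.4,-10.4,-49.9,0,-2.31,0,6],[-61.4,-10.4,-49.9,0,-2.31,0,6],[-61.4,-10.4,-49.9,0,-2.31,0,6],[-61.4,-10.4,-49.9,0,-2.31,0,6],[-61.4,-10.4,-49.9,0,-2.31,0,6],[-61.4,-10.4,-49.9,0,-2.31,0,6],[-61.4,-10.4,-49.9,0,-2.31,0,6],[-61.4,-10.4,-49.9,0,-2.31,0,6],[-61.4,-10.4,-49.9,0,-2.31,0,6],[-61.4,-10.4,-49.9,0,-2.31,0,6],[-61.4,-10.4,-49.9,0,-2.31,0,6]]]' 10; python3 go.py .587 .182 .2 -28
```

```text
time: 2.1
tool_pos: [0.5869, 0.1826, 0.3293]
tool_rot: [-1.573, 0.002, -0.488]
contact_force: [-0.3, -0.2, -0.2]
opening: 0.0597
t 2.1 pos [0.5869 0.1826 0.3293] rot [-1.573  0.002 -0.488] F [-0.3 -0.2 -0.2] T [ 0.   -0.16 -0.06] op 0.0597 q [ 0.18  0.47  1.05 -0.    1.62 -0.91]
[ 0.06 12.93 -0.02] [ 0.002  0.001 -0.002]
```

```bash
python3 -m pendant '[[[0,4,0,0,0,0,6],[0,8,0,0,0,0,6],[0,11,0,0,0,0,6],[0,12.7,0,0,0,0,6],[0,12.7,0,0,0,0,6]]]'
python3 - <<'E'
from cell import viewer
import cv2,numpy as np
o=np.zeros((400,800,3),np.uint8)
for i,(n,b) in enumerate((("scene",(90,190,300,400)),("top",(160,260,120,220)))):
    c=viewer.read_camera(n); a=c["image"][b[0]:b[1],b[2]:b[3],::-1]
    o[:,400*i:400*i+400]=cv2.resize(a,(400,400),interpolation=cv2.INTER_CUBIC)
cv2.imwrite("pics/k1.png",o)
E
```

```text
time: 2.6
tool_pos: [0.5852, 0.1802, 0.2013]
tool_rot: [-1.575, 0.004, -0.491]
contact_force: [-0.1, 0.3, -0.1]
opening: 0.06
```

View pics/k1.png

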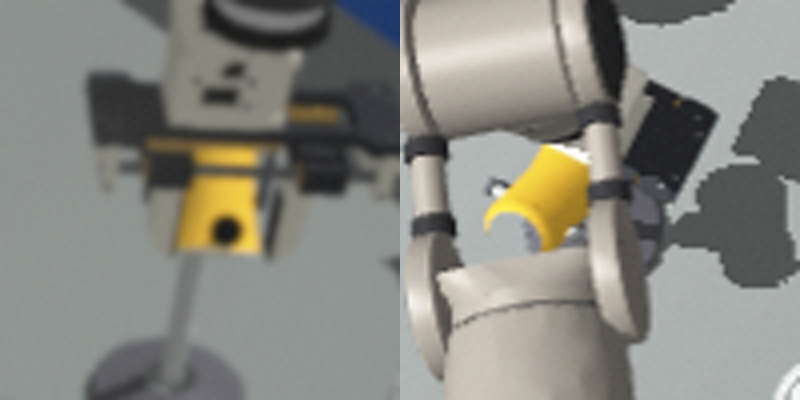

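The ball knob, at about (225,232) in the crop, sits midway between the fingers at about 165 and 285. I'll close on it.

```bash
python3 -m pendant '[[[0,12.9,0,0,0,0,2],[0,0,0,0,0,0,2]]]' 15 >/dev/null 2>&1 & sleep 0; kill %1 2>/dev/null; python3 go.py
```

```text
t 2.7 pos [0.5872 0.1809 0.2048] rot [-1.57e+00 -1.00e-03 -4.90e-01] F [ 0.  -0.6  0.4] T [ 0.08 -0.12  0.05] op 0.0598 q [ 0.17  0.52  1.3  -0.    1.32 -0.91]
```

That last command was a typo: its row would have moved down 12.9 cm. It was killed before it moved anything, and the state is unchanged. Now the proper close.

```bash
python3 -m pendant '[[[0,0,0,0,0,0,1],[0,0,0,0,0,0,1],[0,0,0,0,0,0,1],[0,0,0,0,0,0,1],[0,0,0,0,0,0,1],[0,0,0,0,0,0,1]]]' 15
python3 - <<'E'
import numpy as np
from cell import status
s=status.observe();p=s["tool_pos"];print(p,s["opening"],s["contact_force"])
# arc around pivot from current knob to target, in tool axes
from scipy.spatial.transform import Rotation as R
r=R.from_euler('xyz',s["tool_rot"]); k=p+[0,0,.0188]
piv=np.array([.513,.221,.225]); az0=np.arctan2(*(k-piv)[1::-1]); el0=np.arcsin((k-piv)[2]/.0885); print(np.degrees(az0),el0,np.hypot(*(k-piv)[:2]))
az1=np.radians(-83.7); el1=.825-.287
h0=np.hypot(*(k-piv)[:2])
P0=piv+np.array([np.cos(az0)*np.cos(el0),np.sin(az0)*np.cos(el0),np.sin(el0)])*.0885
for f in np.linspace(0,1,13)[1:]:
    az=az0+f*(az1-az0);el=el0+f*(el1-el0)
    q=piv+np.array([np.cos(az)*np.cos(el),np.sin(az)*np.cos(el),np.sin(el)])*.0885
    print((r.inv().apply(q-P0)*100).round(2),round(-(az-az0),2))
E
```

```text
time: 3.3
tool_pos: [0.5871, 0.182, 0.2038]
tool_rot: [-1.571, -0.0, -0.489]
contact_force: [-0.1, 0.7, 0.1]
opening: 0.0209
[0.58711791 0.18204167 0.20379381] 0.020863264982467093 [-0.09392435  0.70647848  0.08601031]
-27.7276023154198 -0.027191899677864645 0.08373300490557324
[-0.02 -0.42 -0.72] 0.08
[-0.13 -0.83 -1.43] 0.16
[-0.3  -1.25 -2.13] 0.24
[-0.56 -1.66 -2.8 ] 0.33
[-0.88 -2.07 -3.43] 0.41
[-1.27 -2.48 -4.02] 0.49
[-1.71 -2.88 -4.57] 0.57
[-2.21 -3.27 -5.05] 0.65
[-2.75 -3.66 -5.47] 0.73
[-3.33 -4.04 -5.83] 0.81
[-3.94 -4.42 -6.11] 0.9
[-4.56 -4.78 -6.32] 0.98
```

```bash
python3 -m pendant '[[[0,-0.42,-0.72,0,0.08,0,1],[-0.13,-0.83,-1.43,0,0.16,0,1],[-0.3,-1.25,-2.13,0,0.24,0,1],[-0.56,-1.66,-2.8,0,0.33,0,1],[-0.88,-2.07,-3.43,0,0.41,0,1],[-1.27,-2.48,-4.02,0,0.49,0,1],[-1.71,-2.88,-4.57,0,0.57,0,1],[-2.21,-3.27,-5.05,0,0.65,0,1],[-2.75,-3.66,-5.47,0,0.73,0,1],[-3.33,-4.04,-5.83,0,0.81,0,1],[-3.94,-4.42,-6.11,0,0.9,0,1],[-4.56,-4.78,-6.32,0,0.98,0,1],[-4.56,-4.78,-6.32,0,0.98,0,1],[-4.56,-4.78,-6.32,0,0.98,0,1]]]' 15; python3 go.py;  python3 - <<'E'
from cell import viewer
import cv2,numpy as np
o=np.zeros((400,800,3),np.uint8)
for i,(n,b) in enumerate((("scene",(90,220,230,400)),("top",(150,250,130,290)))):
    c=viewer.read_camera(n); a=c["image"][b[0]:b[1],b[2]:b[3],::-1]; np.savez(n+"1.npz",**c)
    a=cv2.resize(a,None,fx=2.35 if i==0 else 2.5,fy=2.35 if i==0 else 2.5,interpolation=cv2.INTER_CUBIC); o[:a.shape[0],400*i:400*i+a.shape[1]]=a[:400,:400]
cv2.imwrite("pics/k2.png",o)
E
```

```text
time: 4.7
tool_pos: [0.5169, 0.1477, 0.2515]
tool_rot: [-1.571, 0.0, -1.466]
contact_force: [-0.6, 2.0, -0.3]
opening: 0.0209
t 4.7 pos [0.5169 0.1477 0.2515] rot [-1.571  0.    -1.466] F [-0.6  2.  -0.3] T [ 0.22  0.16 -0.06] op 0.0209 q [0.14 0.35 1.45 0.   1.35 0.03]
```

View pics/k2.png

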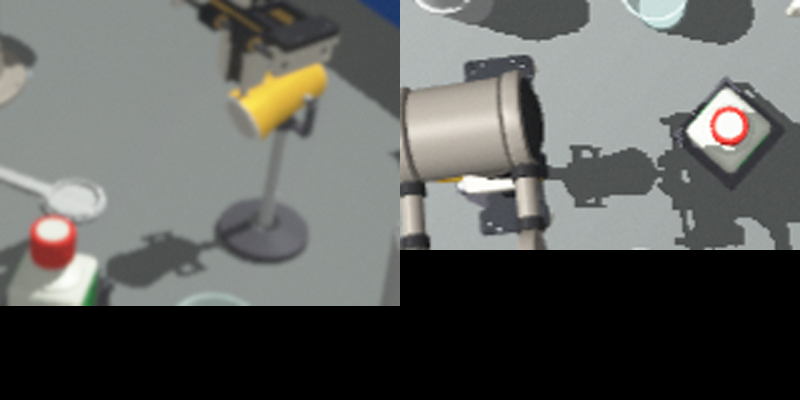

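The scene crop shows the lens end at about (245,118), pointing toward the red cap at about (53,240). I'll release, retreat and measure the aim.

```bash
python3 -m pendant '[[[0,0,0,0,0,0,6],[0,0,0,0,0,0,6],[0,0,0,0,0,0,6],[0,0,0,0,0,0,6],[0,-3,0,0,0,0,6],[0,-6,0,0,0,0,7],[0,-9,0,0,0,0,7],[0,-9,0,0,0,0,7]]]'; python3 go.py .548 -.095 .22 -102 .548 -.095 .34 -102
```

```text
time: 5.6
tool_pos: [0.5186, 0.1477, 0.3459]
tool_rot: [-1.562, 0.0, -1.469]
contact_force: [1.0, 0.5, -0.1]
opening: 0.0694
t 5.6 pos [0.5186 0.1477 0.3459] rot [-1.562  0.    -1.469] F [ 1.   0.5 -0.1] T [ 0.02 -0.12  0.02] op 0.0694 q [ 0.14  0.3   1.26 -0.    1.57  0.03]
[24.44 12.59  0.34] [-0.008  0.312 -0.001]
[24.44  0.59  0.44] [-0.008  0.312 -0.001]
```

```bash
python3 -m pendant '[[[5,0,0.2,0,0.1,0,7],[10,0,0.3,0,0.2,0,7],[15,0,0.4,0,0.31,0,7],[20,0,0.4,0,0.31,0,7],[24.4,0,0.4,0,0.31,0,7],[24.4,0,0.4,0,0.31,0,7],[24.4,0,0.4,0,0.31,0,7]]]'
python3 - <<'E'
from cell import viewer
from h import *
o=np.zeros((400,800,3),np.uint8)
for i,(n,b) in enumerate((("scene",(90,220,230,400)),("top",(150,250,130,290)))):
    c=viewer.read_camera(n); a=c["image"][b[0]:b[1],b[2]:b[3],::-1]; np.savez(n+"2.npz",**c)
    k=2.35 if i==0 else 2.5
    a=cv2.resize(a,None,fx=k,fy=k,interpolation=cv2.INTER_CUBIC); o[:a.shape[0],400*i:400*i+a.shape[1]]=a[:400,:400]
    H,S,V=cv2.split(cv2.cvtColor(c["image"],cv2.COLOR_RGB2HSV)); bb=np.zeros(H.shape,bool)
    if n=="top": bb[170:240,130:205]=1
    else: bb[80:170,310:380]=1
    yel=(abs(H.astype(int)-24)<8)&(S>150)&bb; p,q=pts(c,yel); p=p[p[:,2]>.15]
    m=p.mean(0);u,s,vt=np.linalg.svd(p-m); print(n,len(p),"mean",m.round(3),"axis",vt[0].round(3),s.round(3),p.min(0).round(3),p.max(0).round(3))
    blk=(V<60)&bb; nn,l,st,ce=cv2.connectedComponentsWithStats(blk.astype(np.uint8))
    for j in range(1,nn):
        if st[j,4]>8: p,_=pts(c,l==j); print("blk",st[j],ce[j].round(1),p.mean(0).round(3) if len(p) else '')
cv2.imwrite("pics/k3.png",o)
E
```

```text
time: 6.3
tool_pos: [0.5457, -0.0956, 0.3405]
tool_rot: [-1.572, 0.0, -1.781]
contact_force: [0.3, -0.3, 0.4]
opening: 0.0699
scene 609 mean [0.529 0.204 0.237] axis [ 0.171 -0.917 -0.361] [0.682 0.343 0.119] [0.497 0.156 0.202] [0.551 0.253 0.263]
blk [330 120   4   4  13] [331.5 121.6] [0.524 0.143 0.27 ]
top 664 mean [0.509 0.2   0.241] axis [-0.043  0.953  0.299] [0.762 0.426 0.209] [0.481 0.143 0.199] [0.544 0.252 0.274]
blk [176 207   7   6  32] [178.7 209.5] [0.514 0.144 0.274]
```

View pics/k3.png

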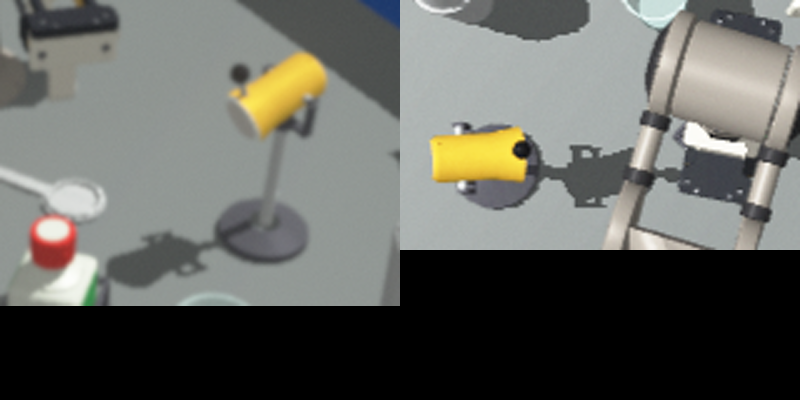

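```bash
python3 - <<'E'
from h import *
t,s=(dict(np.load(n+"2.npz")) for n in("top","scene"))
k=tri([t,s],[(178.7,209.5),(331.5,121.6)]);print("knob",k)
f=onplane(t,[(169.2,216.2)],.012)[0];print("foot",f)
fs=onplane(s,[(230+262/2.35,90+230/2.35)],.012)[0];print(fs)
M=np.array([.548,-.095,.131])
for piv in (f,fs,(f+fs)/2):
    piv=piv.copy();piv[2]=.225; d=k-piv; h=np.hypot(*d[:2]); az=np.arctan2(d[1],d[0]); ti=.825-np.arctan2(d[2],h)
    b=np.array([np.cos(az)*np.cos(ti),np.sin(az)*np.cos(ti),-np.sin(ti)]); y=np.array([-np.sin(az),np.cos(az),0]); z=np.cross(b,y)
    v=M-piv; print("h",h,"az",np.degrees(az),"tilt",ti,"mouth in lens",v@b-.07,v@y,v@z)
E
python3 go.py .548 -.095 .20 -102
```

```text
knob [0.51598665 0.14679562 0.26397325]
foot [0.50852484 0.21931349 0.012     ]
[0.51791871 0.22156546 0.012     ]
h 0.07290075138050191 az -84.12516590937855 tilt 0.3340516587431275 mouth in lens 0.2600164535533748 0.007096073315849105 0.01503470997779073
h 0.07479479538108771 az -91.48020546687677 tilt 0.34463964850270074 mouth in lens 0.258878371778771 0.03824863521699526 0.01818326240659565
h 0.0736957355809851 az -87.84991096820924 tilt 0.3385475460768372 mouth in lens 0.25977480282749404 0.022919290340248456 0.016458158259819985
t 6.4 pos [ 0.5458 -0.0939  0.3412] rot [-1.571  0.    -1.778] F [ 0.2 -0.2 -0.2] T [-0.01 -0.04 -0.01] op 0.0704 q [-0.31  0.34  1.22  0.    1.59 -0.1 ]
[ 0.07 14.12  0.25] [ 0.001  0.002 -0.   ]
```

Run:
```python
from h import *
M=np.array([.548,-.095,.131]); N=[]
for n in("top","scene"):
    c=dict(np.load(n+"2.npz")); H,S,V=cv2.split(cv2.cvtColor(c["image"],cv2.COLOR_RGB2HSV)); bb=np.zeros(H.shape,bool)
    if n=="top": bb[195:230,135:190]=1
    else: bb[100:150,320:375]=1
    m=((abs(H.astype(int)-24)<10)&(S>110)&bb).astype(np.uint8)
    nn,l,st,ce=cv2.connectedComponentsWithStats(m); m=l==1+np.argmax(st[1:,4]); k=np.argwhere(m)[:,::-1].astype(float)
    d=np.linalg.svd(k-k.mean(0))[2][0]; 
    for _ in range(4):
        e=np.array([-d[1],d[0]]); a=(k-k.mean(0))@d; w=(k-k.mean(0))@e; L=a.max()-a.min(); A=[];W=[]
        for x in np.linspace(a.min()+.25*L,a.max()-.3*L,10):
            q=w[abs(a-x)<1.5]; A.append(x);W.append((q.max()+q.min())/2)
        g,h0=np.polyfit(A,W,1); d=d+g*e; d/=np.linalg.norm(d)
    e=np.array([-d[1],d[0]]); p0=k.mean(0)+e*h0; P=[p0+d*a.min(),p0+d*a.max()]; print(n,np.round(P,1))
    o=world(c,np.zeros((1,3)))[0]; r=world(c,rays(c,P))-o; nv=np.cross(r[0],r[1]); nv/=np.linalg.norm(nv); N.append((o,nv))
    print(" distance mouth to axis plane",(M-o)@nv, "normal",nv.round(3))
(o1,n1),(o2,n2)=N
b=np.cross(n1,n2); b/=np.linalg.norm(b); b*=-np.sign(b[1]); p=np.linalg.lstsq(np.array([n1,n2,b]),np.array([n1@o1,n2@o2,b@np.array([.512,.22,.225])]),rcond=None)[0]
y=np.cross([0,0,1],b); y/=np.linalg.norm(y); z=np.cross(b,y); v=M-p
print("beam",b.round(3),"az",np.degrees(np.arctan2(b[1],b[0])),"tilt",np.arcsin(-b[2]),"pt",p.round(4),"y,z",v@y,v@z)
```

```text
top [[179.8 210.8]
 [142.5 213.5]]
 distance mouth to axis plane 0.01514862469123407 normal [0.996 0.053 0.069]
scene [[364.9 115.9]
 [335.3 140. ]]
 distance mouth to axis plane 0.027501153654876487 normal [-0.756 -0.34   0.56 ]
beam [ 0.078 -0.895 -0.439] az -85.02057710904076 tilt 0.4544356787476233 pt [0.5096 0.2211 0.2223] y,z 0.01076955319299656 0.057680504358378626
```

Run:
```python
from h import *
from scipy.optimize import least_squares
M=np.array([.548,-.095,.131]); Q=[]
for n in("top","scene"):
    c=dict(np.load(n+"2.npz")); H,S,V=cv2.split(cv2.cvtColor(c["image"],cv2.COLOR_RGB2HSV)); bb=np.zeros(H.shape,bool)
    if n=="top": bb[195:230,135:190]=1
    else: bb[100:150,320:375]=1
    m=((abs(H.astype(int)-24)<10)&(S>150)&bb).astype(np.uint8); m=cv2.erode(m,np.ones((3,3),np.uint8))>0
    Q.append(pts(c,m)[0])
def fit(P,free):
    def f(x):
        b=np.array([np.cos(x[2])*np.cos(x[3]),np.sin(x[2])*np.cos(x[3]),-np.sin(x[3])]); v=P-np.array([x[0],x[1],.225]); a=v@b
        return np.linalg.norm(v-a[:,None]*b,axis=1)-(x[4]+x[5]*a)
    r=least_squares(f,[.512,.22,-1.48,.33,.031,.05],loss="soft_l1",f_scale=.003); x=r.x
    b=np.array([np.cos(x[2])*np.cos(x[3]),np.sin(x[2])*np.cos(x[3]),-np.sin(x[3])]);y=np.array([-np.sin(x[2]),np.cos(x[2]),0]);v=M-np.array([x[0],x[1],.225])
    print(len(P),x.round(3),"az",np.degrees(x[2]).round(1),"rms",np.std(f(x)).round(4),"y,z",(v@y).round(4),(v@np.cross(b,y)).round(4))
for P in (Q[0],Q[1],np.vstack(Q)): fit(P,0)
```

```text
538 [ 0.51   0.216 -1.499  0.36   0.026  0.049] az -85.9 rms 0.0026 y,z 0.0158 0.0221
475 [ 0.513  0.22  -1.451  0.342  0.026  0.014] az -83.1 rms 0.0018 y,z -0.0033 0.0179
1013 [ 0.51   0.227 -1.495  0.375  0.029  0.06 ] az -85.6 rms 0.0024 y,z 0.0133 0.031
```

```bash
python3 go.py .517 .147 .345 -84 .517 .147 .248 -84
```

```text
t 6.4 pos [ 0.5458 -0.0939  0.3412] rot [-1.571  0.    -1.778] F [ 0.2 -0.2 -0.2] T [-0.01 -0.04 -0.01] op 0.0704 q [-0.31  0.34  1.22  0.    1.59 -0.1 ]
[-22.98  -0.37  -7.77] [ 0.001 -0.312 -0.   ]
[-22.97   9.33  -7.77] [ 0.001 -0.312 -0.   ]
```

```bash
python3 -m pendant '[[[-23,-0.4,-7.8,0,-0.31,0,6],[-23,-0.4,-7.8,0,-0.31,0,6],[-23,-0.4,-7.8,0,-0.31,0,6],[-23,-0.4,-7.8,0,-0.31,0,6],[-23,-0.4,-7.8,0,-0.31,0,6],[-23,-0.4,-7.8,0,-0.31,0,6],[-23,4,-7.8,0,-0.31,0,6],[-23,7,-7.8,0,-0.31,0,6],[-23,9.3,-7.8,0,-0.31,0,6],[-23,9.3,-7.8,0,-0.31,0,4],[-23,9.3,-7.8,0,-0.31,0,3],[-23,9.3,-7.8,0,-0.31,0,2.2],[-23,9.3,-7.8,0,-0.31,0,1],[-23,9.3,-7.8,0,-0.31,0,1],[-23,9.3,-7.8,0,-0.31,0,1],[-23,9.3,-7.8,0,-0.31,0,1]]]' 20; python3 go.py .519 .15 .2545 -82
```

```text
time: 8.0
tool_pos: [0.5173, 0.1461, 0.249]
tool_rot: [-1.57, -0.0, -1.469]
contact_force: [0.5, -0.9, 1.8]
opening: 0.0206
t 8.0 pos [0.5173 0.1461 0.249 ] rot [-1.57  -0.    -1.469] F [ 0.5 -0.9  1.8] T [-0.23 -0.05  0.01] op 0.0206 q [ 0.13  0.35  1.45 -0.    1.34  0.03]
[-0.37 -0.55  0.21] [-0.001 -0.038  0.   ]
```

```bash
python3 -m pendant '[[[-0.1,-0.2,0.1,0,-0.01,0,1],[-0.2,-0.4,0.2,0,-0.03,0,1],[-0.3,-0.65,0.2,0,-0.03,0,1],[-0.3,-0.65,0.2,0,-0.03,0,1],[-0.3,-0.65,0.2,0,-0.03,0,1],[-0.3,-0.65,0.2,0,-0.03,0,3],[-0.3,-0.65,0.2,0,-0.03,0,6],[-0.3,-0.65,0.2,0,-0.03,0,6],[-0.3,-0.65,0.2,0,-0.03,0,6],[-0.3,-4,0.2,0,-0.03,0,6],[-0.3,-9,0.2,0,-0.03,0,7],[-0.3,-9.6,0.2,0,-0.03,0,7],[-0.3,-9.6,0.2,0,-0.03,0,7]]]' 20; python3 go.py .548 -.095 .34 -102 .548 -.095 .20 -102
```

```text
time: 9.3
tool_pos: [0.5194, 0.1497, 0.3461]
tool_rot: [-1.567, 0.0, -1.439]
contact_force: [0.3, -0.6, -0.5]
opening: 0.07
t 9.3 pos [0.5194 0.1497 0.3461] rot [-1.567  0.    -1.439] F [ 0.3 -0.6 -0.5] T [-0.04 -0.07 -0.01] op 0.07 q [0.14 0.31 1.25 0.   1.58 0.01]
[24.63  0.61 -0.39] [-0.004  0.341 -0.001]
[24.63 14.61 -0.45] [-0.004  0.341 -0.001]
```

```bash
python3 -m pendant '[[[24.6,0,-0.4,0,0.34,0,7],[24.6,0,-0.4,0,0.34,0,7],[24.6,0,-0.4,0,0.34,0,7],[24.6,0,-0.4,0,0.34,0,7],[24.6,0,-0.4,0,0.34,0,7],[24.6,0,-0.4,0,0.34,0,7],[24.6,5,-0.4,0,0.34,0,7],[24.6,10,-0.4,0,0.34,0,7],[24.6,14,-0.4,0,0.34,0,7],[24.6,14.6,-0.4,0,0.34,0,7],[24.6,14.6,-0.4,0,0.34,0,7]]]'
python3 - <<'E'
from cell import viewer
from h import *
from scipy.optimize import least_squares
M=np.array([.548,-.095,.131]); Q=[];B=[];o=np.zeros((300,800,3),np.uint8)
for i,n in enumerate(("top","scene")):
    c=viewer.read_camera(n); np.savez(n+"3.npz",**c); H,S,V=cv2.split(cv2.cvtColor(c["image"],cv2.COLOR_RGB2HSV)); bb=np.zeros(H.shape,bool)
    if n=="top": bb[195:230,135:190]=1
    else: bb[100:150,320:375]=1
    a=(c["image"][160:235,140:240] if i==0 else c["image"][120:220,180:313])[:,:,::-1]
    a=cv2.resize(a,(400,300),interpolation=cv2.INTER_CUBIC);o[:,400*i:400*i+400]=a
    m=((abs(H.astype(int)-24)<10)&(S>150)&bb).astype(np.uint8); m=cv2.erode(m,np.ones((3,3),np.uint8))>0
    Q.append(pts(c,m)[0])
    nn,l,st,ce=cv2.connectedComponentsWithStats(((V<60)&bb).astype(np.uint8))
    j=1+np.argmax(st[1:,4]);print(n,"knob",st[j],ce[j],pts(c,l==j)[0].mean(0).round(4)); B.append((c,ce[j]))
print("tri",tri([b[0] for b in B],[b[1] for b in B]))
for P in (Q[0],Q[1],np.vstack(Q)):
    def f(x):
        b=np.array([np.cos(x[2])*np.cos(x[3]),np.sin(x[2])*np.cos(x[3]),-np.sin(x[3])]); v=P-np.array([x[0],x[1],.225]); a=v@b
        return np.linalg.norm(v-a[:,None]*b,axis=1)-(x[4]+x[5]*a)
    x=least_squares(f,[.512,.22,-1.48,.33,.031,.05],loss="soft_l1",f_scale=.003).x
    b=np.array([np.cos(x[2])*np.cos(x[3]),np.sin(x[2])*np.cos(x[3]),-np.sin(x[3])]);y=np.array([-np.sin(x[2]),np.cos(x[2]),0]);v=M-np.array([x[0],x[1],.225])
    print(x.round(3),"y,z",(v@y).round(4),(v@np.cross(b,y)).round(4))
cv2.imwrite("pics/k4.png",o)
E
python3 go.py .548 -.095 .119 -102
```

```text
time: 10.4
tool_pos: [0.5466, -0.0941, 0.1975]
tool_rot: [-1.574, 0.0, -1.778]
contact_force: [0.4, -0.8, 0.4]
opening: 0.0702
top knob [174 206   7   7  33] [176.96969697 209.        ] [0.5155 0.1474 0.28  ]
scene knob [331 118   5   4  15] [333.2        119.66666667] [0.5261 0.1458 0.2759]
tri [0.51708024 0.15070212 0.26940184]
[ 0.51   0.218 -1.482  0.316  0.027  0.072] y,z 0.0102 0.0086
[ 0.513  0.222 -1.425  0.268  0.027  0.009] y,z -0.011 -0.0063
[ 0.51   0.228 -1.478  0.315  0.029  0.071] y,z 0.0079 0.0115
t 10.5 pos [ 0.5483 -0.0948  0.2004] rot [-1.568 -0.    -1.778] F [0.2 0.4 0.3] T [-0.01 -0.07 -0.05] op 0.0698 q [-0.31  0.42  1.48  0.    1.24 -0.1 ]
[ 0.02  8.14 -0.05] [-0.003  0.002  0.   ]
```

View pics/k4.png

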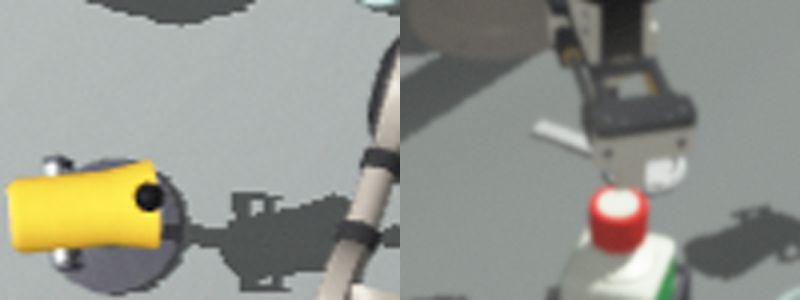

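The beam fit is now within about 12 mm in both axes. The open gripper is above the red cap at about (618,205) in the crop. I'll descend and close.

```bash
python3 -m pendant '[[[0,3,0,0,0,0,7],[0,5,0,0,0,0,7],[0,6.5,0,0,0,0,7],[0,7.5,0,0,0,0,7],[0,8,0,0,0,0,7],[0,8,0,0,0,0,5.5],[0,8,0,0,0,0,5.2],[0,8,0,0,0,0,5],[0,8,0,0,0,0,4.8],[0,8,0,0,0,0,4.5],[0,8,0,0,0,0,4.5],[0,8,0,0,0,0,4.5]]]' 10; python3 go.py
```

```text
time: 11.7
tool_pos: [0.5492, -0.0954, 0.1196]
tool_rot: [-1.566, -0.0, -1.779]
contact_force: [5.7, -0.9, 0.6]
opening: 0.0481
t 11.7 pos [ 0.5492 -0.0954  0.1196] rot [-1.566 -0.    -1.779] F [ 5.7 -0.9  0.6] T [-0.2  -1.   -0.02] op 0.0481 q [-0.31  0.5   1.59  0.    1.05 -0.1 ]
```

```bash
python3 -m pendant '[[[0,0,0.1,0,0,0,4.5],[0,0,0.15,0,0,0,4.3],[0,0,0.15,0,0,0,4],[0,0,0.15,0,0,0,4]]]' 50; python3 go.py
```

```text
time: 12.1
tool_pos: [0.5493, -0.0955, 0.1195]
tool_rot: [-1.569, -0.0, -1.779]
contact_force: [0.9, -0.8, 4.2]
opening: 0.0472
t 12.1 pos [ 0.5493 -0.0955  0.1195] rot [-1.569 -0.    -1.779] F [ 0.9 -0.8  4.2] T [-0.16 -0.28  0.02] op 0.0472 q [-0.31  0.5   1.58 -0.    1.05 -0.1 ]
```

```bash
python3 -m pendant '[[[0,0.15,0,0,0,0,4],[0,0.3,0,0,0,0,4],[0,0.45,0,0,0,0,4],[0,0.6,0,0,0,0,4],[0,0.6,0,0,0,0,4],[0,0.6,0,0,0,0,4]]]' 55; python3 go.py
```

```text
time: 12.7
tool_pos: [0.5493, -0.0955, 0.1143]
tool_rot: [-1.568, -0.001, -1.779]
contact_force: [-1.0, 0.1, 10.8]
opening: 0.0471
t 12.7 pos [ 0.5493 -0.0955  0.1143] rot [-1.568e+00 -1.000e-03 -1.779e+00] F [-1.   0.1 10.8] T [ 0.01  0.03 -0.02] op 0.0471 q [-0.31  0.51  1.59 -0.    1.04 -0.1 ]
```

```bash
python3 -m pendant '[[[0,0.06,0,0,0,0,4],[0,0.13,0,0,0,0,4],[0,0.13,0,0,-0.07,0,4],[0,0.13,0,0,-0.14,0,4],[0,0.13,0,0,-0.21,0,4],[0,0.13,0,0,-0.28,0,4],[0,0.13,0,0,-0.35,0,4],[0,0.13,0,0,-0.42,0,4],[0,0.13,0,0,-0.49,0,4],[0,0.13,0,0,-0.56,0,4],[0,0.13,0,0,-0.63,0,4],[0,0.13,0,0,-0.7,0,4],[0,0.13,0,0,-0.77,0,4],[0,0.13,0,0,-0.84,0,4],[0,0.13,0,0,-0.91,0,4],[0,0.13,0,0,-0.98,0,4],[0,0.13,0,0,-1.05,0,4],[0,0.13,0,0,-1.11,0,4],[0,0.13,0,0,-1.17,0,4],[0,0.13,0,0,-1.17,0,4]]]' 60; python3 go.py
```

```text
time: 14.7
tool_pos: [0.5506, -0.0957, 0.1137]
tool_rot: [-1.569, -0.006, -0.607]
contact_force: [3.4, 0.5, 11.6]
opening: 0.0468
t 14.7 pos [ 0.5506 -0.0957  0.1137] rot [-1.569 -0.006 -0.607] F [ 3.4  0.5 11.6] T [ 0.06 -0.48  0.  ] op 0.0468 q [-0.31  0.51  1.59  0.    1.03 -1.27]
```

```bash
python3 -m pendant '[[[0,-0.3,0,0,0,0,4],[0,-0.6,0,0,0,0,4],[0,-0.9,0,0,0,0,4],[0,-1.2,0,0,0,0,4],[0,-1.2,0,0,0,0,4]]]' 60; python3 go.py
```

```text
time: 15.2
tool_pos: [0.5503, -0.0952, 0.1237]
tool_rot: [-1.569, -0.003, -0.609]
contact_force: [7.2, 0.3, -1.3]
opening: 0.0473
t 15.2 pos [ 0.5503 -0.0952  0.1237] rot [-1.569 -0.003 -0.609] F [ 7.2  0.3 -1.3] T [ 0.14 -1.32 -0.04] op 0.0473 q [-0.31  0.5   1.58  0.    1.06 -1.27]
```

```bash
python3 -m pendant '[[[0,-0.5,0,0,0,0,4],[0,-1,0,0,0,0,4],[0,-1.5,0,0,0,0,4],[0,-2,0,0,0,0,4],[0,-3,0,0,0,0,4],[0,-4,0,0,0,0,4],[0,-5,0,0,0,0,4],[0,-5,0,0,0,0,4],[0,-5,0,0,0,0,4],[0,-5,0,0,0,0,4]]]' 60; python3 go.py
python3 - <<'E'
from cell import viewer
import cv2,numpy as np
c=viewer.read_camera("scene"); np.savez("scene4.npz",**c); a=c["image"][90:230,190:380,::-1]; t=viewer.read_camera("top"); np.savez("top4.npz",**t)
a=cv2.resize(a,None,fx=4,fy=4,interpolation=cv2.INTER_CUBIC); cv2.imwrite("pics/k5.png",a)
E
```

```text
time: 16.2
tool_pos: [0.5484, -0.0951, 0.1729]
tool_rot: [-1.571, 0.001, -0.609]
contact_force: [-0.2, -0.2, -0.1]
opening: 0.0473
t 16.2 pos [ 0.5484 -0.0951  0.1729] rot [-1.571e+00  1.000e-03 -6.090e-01] F [-0.2 -0.2 -0.1] T [ 0.04 -0.17 -0.03] op 0.0473 q [-0.31  0.45  1.52 -0.    1.18 -1.27]
```

View pics/k5.png

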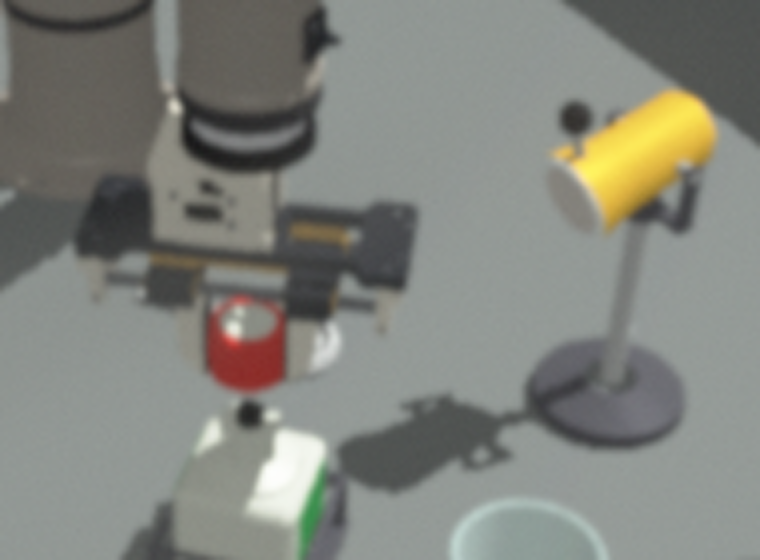

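The red cap is held level at about (245,345), clear above the dark open mouth at about (250,412). The lamp has not moved. Handing in.

```bash
python3 -c "
from cell import robot; print(robot.hand_in())"
```

```text
the job is handed in; nothing more can be done
None
```

I handed the job in with the cap off and held level and still, about 41 mm above the open bottle mouth, and the lamp still aimed there. That was at about 16.3 s of the 48 s allowed. The hand-in gives no verdict.

- **Lamp:** I gripped the ball knob and swung the head round. My first estimates of how far the beam passed from the mouth ran from 15 to 58 mm vertically, against a limit of 40 mm. So I gripped the knob again and made a small correction. After it, fits to the depth points put the mouth within about 12 mm of the beam in both directions. One earlier check, a line fitted to the head's edges, had given the 58 mm figure; I put that down to noise and did not repeat it.
- **Cap:** I pressed it about 5 to 6 mm. The vertical force on the tool was 11 to 12 N, which means more than 4 mm of spring travel. Then I turned it 67° counterclockwise with it held down and lifted it straight off.
- **Last checks:** the tool stood at (0.548, −0.095, 0.173), with almost no outside force and the fingers stopped on the cap at 47 mm. The last picture shows the cap clear of the mouth and the lamp head where I left it.
- **Not checked:** I did not measure whether the other barware had moved. I kept the gripper above or clear of it throughout and saw no contact.
- **Slip:** one badly typed pendant command, which would have moved the tool down 12.9 cm, was killed before it moved anything.

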